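Line up the canisters by height

ROBOT

A 6-joint arm with a two-finger parallel gripper is mounted at the origin on a cart in front of the work surface, level with it; the furniture and walls round the work are solid. World frame = base frame: x ahead of the robot, y to its left, z up, the work surface at z = 0. Lengths are in m, angles in rad, forces in N, time in s.
With the tool pointing down it reaches from about 0.375 to 0.9 m from the base axis. Payload 3.1 kg.
Tool frame: the origin (TCP) lies on the centre line of the jaws, within the pads' length; the fingertips stand 19 mm ahead of it and the grasp point (between the pads) is the TCP; z points along the fingers, y is the line along which they close (so a half turn about z gives the same grasp; the last joint's range is limited). The gripper opens to 85 mm and grips with 20 to 120 N. Pads are 22 mm wide; open, the fingers measure 114 mm over their backs; the gripper's body (76 mm by 85 mm) begins 54 mm behind the grasp point. The pads swing forward as they close: fully open they stand 13 mm farther back than shut.
Start: joints at [-1.302, 0.527, 1.433, -0, 1.181, -0.178], TCP at [0.27, -0.564, 0.25] pointing down, gripper open.
Joint ranges: [-3.08, 3.08], [-0.75, 2.2], [0.22, 2.44], [-1.43, 4.57], [0, 2.65], [-2.85, 2.85]. Speed limits (rad/s): [2.79, 2.79, 3.14, 3.14, 3.14, 3.14].

INTERFACE

Orientations are given as a unit quaternion [x, y, z, w].
In Python, from station import manip gives the robot as it stands.
- The arm moves only by the tool servo_tool, never from a script. Its argument "rows" is a list that holds one entry, the list of rows, each a list of 7 numbers: the turn, a rotation vector about the tool's x, y, z in degrees, then the shift along the tool's x, y, z in m, then the gripper command: -1 is shut, 1 is fully open, values between are in proportion. In form: [[[wx, wy, wz, tx, ty, tz, jaw], ...]]. A call has 1 to 8 rows; each row shifts and turns the commanded pose from where the row before left it, along the tool's axes as they then stand; what a row does not reach is not made up. A row lasts 1/12 s, in which the tool goes at most 41.7 mm and 7.16 degrees, less where a joint would pass 70% of its speed; a pose out of reach is approached as far as the arm can. A call is refused whole if a number of a shift passes 0.0417 or a number of a turn 7.16, either way. A call with a gripper value outside its range is refused whole. The fingers move at their own pace and stop on an object; "squeeze" is the grip in N (left out, the last holds). Time passes only in rows, so rows that do not move let the fingers close. It gives the time, the measured TCP pose, the force, the opening and the grip force at its end, in the units of the state.
- manip.sense(): the state, without advancing time (a new reading comes with each control period).
- manip.snapshot(name): name is "scene" or "top" or "wrist"; returns the picture (384x512x3 uint8, blue, green, red); there is no depth.
- manip.camera_info(name): a dict with "K" (3x3 intrinsics, pixels), "camera_from_world" (4x4, takes a point from world to camera coordinates). Camera axes: x right, y down, z forward; pixel columns grow to the right and rows downward; lengths in m; the calibration is good to about 2 mm. A picture is of the moment at which its call begins: read the wrist's pose just before it. camera_info takes no time and is no camera call; for the wrist camera it gives the pose at the moment of the call.
- manip.sign_off(): hands the job in; it is judged then, once.
The state is a dict: "t": time; "q": joint angles; "qd": joint speeds; "tau": joint torques, N m; "tcp_pos": TCP position; "tool_rot": TCP orientation; "force": force on the tool from outside, world axes, zero at the start; "ft_torque": the same for the moment, N m; "finger_gap": opening from 0.0 (shut) to 1.0 (fully open); "gripper_force": force on a finger pad.
Only numpy, scipy, OpenCV 4.12 (cv2) and the standard library are available. Lean on these libraries where they do the work, as an engineer would, in place of code of your own. Each camera call takes 0.05 s, during which the arm holds its last target. There are 200 camera calls.

TASK

Line up the four white canisters with wooden lids in order of height on the dark wooden board, each standing upright and centred on its own cork pad: the tallest on the pad next to the salt shaker, then stepping down to the shortest on the pad at the tealight end. Don't tip any of them over on the way.

Things in the scene. Friction and masses are not known exactly. Their poses are not given: they have to be found in the camera images.
- canister_xl_mid (a point): The tallest of four loose white ceramic canisters with flat light-wood lids (lids fixed on): upright cylinder 60 mm in diameter, 136 mm high. The point is its centre, half-way up on the axis (68 mm above its underside); z up, looks the same all round.
- canister_l_mid (a point): The second tallest of four loose white ceramic canisters with flat light-wood lids (lids fixed on): upright cylinder 54 mm in diameter, 110 mm high. The point is its centre, half-way up on the axis (55 mm above its underside); z up, looks the same all round.
- canister_m_mid (a point): The third tallest of four loose white ceramic canisters with flat light-wood lids (lids fixed on): upright cylinder 48 mm in diameter, 84 mm high. The point is its centre, half-way up on the axis (42 mm above its underside); z up, looks the same all round.
- canister_s_mid (a point): The shortest of four loose white ceramic canisters with flat light-wood lids (lids fixed on): upright cylinder 42 mm in diameter, 58 mm high. The point is its centre, half-way up on the axis (29 mm above its underside); z up, looks the same all round.
- pad_a: One of the four identical round cork pads lying in a straight row on the board, 75 mm between centres; fixed, 66 mm across, 4 mm thick. Which of them lies where in the row differs from start to start. Origin at the centre of its underside, so a canister stands 4 mm above it; z up.
- pad_b: One of the four identical round cork pads lying in a straight row on the board, 75 mm between centres; fixed, 66 mm across, 4 mm thick. Which of them lies where in the row differs from start to start. Origin at the centre of its underside, so a canister stands 4 mm above it; z up.
- pad_c: One of the four identical round cork pads lying in a straight row on the board, 75 mm between centres; fixed, 66 mm across, 4 mm thick. Which of them lies where in the row differs from start to start. Origin at the centre of its underside, so a canister stands 4 mm above it; z up.
- pad_d: One of the four identical round cork pads lying in a straight row on the board, 75 mm between centres; fixed, 66 mm across, 4 mm thick. Which of them lies where in the row differs from start to start. Origin at the centre of its underside, so a canister stands 4 mm above it; z up.
- rack: Fixed dark wooden board under the pads: 88 mm (x) by 386 mm (y, the row), top 14 mm above the worktop. Origin at its middle, at worktop height; pad centres at x = 0, y = -112.5, -37.5, 37.5, 112.5 mm, pad tops at z = 18 mm. Turned -0.16 to -0.36 rad about z. A wall stands 0.12 to 0.19 m behind; a microwave oven with tray (0.29 m high) and a boiler (from 0.47 m up) stand behind to the left.
- salt_shaker: Glass salt shaker with a rounded top, 44 mm across, 90 mm high, fixed on one end of the board, on the line of the pads, 57.5 mm beyond the centre of the end pad; a low tealight candle (38 mm across, 15 mm high) stands at the other end. Which end differs from start to start. Origin at the centre of its underside; z up.

How it is judged:
At the end, for the whole second after the job is handed in: Every canister stands upright (within 0.08 rad) and at rest on a cork pad, its axis within 12 mm of the pad's centre both along and across the row, its underside within 5 mm of the pad's top; in order of height from the tallest at the salt shaker's end of the board to the shortest at the other end (((y of salt_shaker in the frame of rack above 0 m and y of canister_xl_mid in the frame of rack between 0.1005 and 0.1245 m and y of canister_l_mid in the frame of rack between 0.0255 and 0.0495 m and y of canister_m_mid in the frame of rack between -0.0495 and -0.0255 m and y of canister_s_mid in the frame of rack between -0.1245 and -0.1005 m) or (y of salt_shaker in the frame of rack below 0 m and y of canister_xl_mid in the frame of rack between -0.1245 and -0.1005 m and y of canister_l_mid in the frame of rack between -0.0495 and -0.0255 m and y of canister_m_mid in the frame of rack between 0.0255 and 0.0495 m and y of canister_s_mid in the frame of rack between 0.1005 and 0.1245 m)) and x of canister_xl_mid in the frame of rack between -0.012 and 0.012 m and z of canister_xl_mid in the frame of rack between 0.081 and 0.091 m and angle between each of canister_xl_mid, canister_l_mid, canister_m_mid, canister_s_mid's own z axis and vertical below 0.08 rad and linear speed of each of canister_xl, canister_l, canister_m, canister_s below 0.02 m/s and x of canister_l_mid in the frame of rack between -0.012 and 0.012 m and z of canister_l_mid in the frame of rack between 0.068 and 0.078 m and x of canister_m_mid in the frame of rack between -0.012 and 0.012 m and z of canister_m_mid in the frame of rack between 0.055 and 0.065 m and x of canister_s_mid in the frame of rack between -0.012 and 0.012 m and z of canister_s_mid in the frame of rack between 0.042 and 0.052 m); the robot touches nothing.
It fails at once if a canister is tipped over (angle between any of canister_xl_mid, canister_l_mid, canister_m_mid, canister_s_mid's own z axis and vertical above 0.6 rad).
It also fails if it takes over 115 s, if anything falls off the work surface, if the arm or the gripper's body presses on something with over 40 N, if the wrist force passes 120 N, or if a joint passes its speed limit or range.

## Working session

There is one attempt and no reset: what is moved stays moved. The work goes in short steps, Python scripts to look and compute and a tool call to move; the robot and the scene stay as the last step left them, time stands still between calls to the robot, and variables do not carry over. Pictures are saved under pics/ and viewed, at most 14 in all, crops included, and the job is handed in when it is done.

Besides the shell and the picture viewer there is one more tool, called after "Request:" as name([rows], argument=value, ...), one row to a line, values as JSON. servo_tool: Moves the arm, as the interface text tells. Its arguments: {"type":"object","properties":{"rows":{"type":"array","items":{"type":"array","items":{"type":"array","items":{"type":"number"}}}},"squeeze":{"type":"number"}},"required":["rows"]}

```bash
mkdir -p pics; ls; python3 - <<'E'
from station import manip
import cv2
print(manip.sense())
for n in("scene","top"):
    cv2.imwrite(f"pics/{n}0.png",cv2.resize(manip.snapshot(n),(800,600),interpolation=cv2.INTER_CUBIC)); print(n,manip.camera_info(n))
E
```

```text
pics
{'t': 0.0, 'q': array([-1.30249635e+00,  5.28476964e-01,  1.43391945e+00, -9.25845543e-06,
        1.18137597e+00, -1.78500829e-01]), 'qd': array([ 0.00064345, -0.00064214, -0.00046807,  0.00235092,  0.00058154,
       -0.00035935]), 'tau': array([ 1.61074395e-04, -4.42348480e+01, -1.78024077e+01, -3.42890071e-04,
        8.39717919e-03, -6.80063749e-06]), 'tcp_pos': array([ 0.26989276, -0.56296992,  0.24932148]), 'tool_rot': array([ 9.75148771e-01,  2.21548384e-01, -5.31942874e-05, -1.08857122e-03]), 'force': array([ 0.3167784 ,  0.19914124, -0.24206459]), 'ft_torque': array([-0.03108928, -0.01547055,  0.03970846]), 'gripper_force': 0.0, 'finger_gap': 1.0008277514580903}
scene {'K': array([[463.26476114,   0.        , 256.21787887],
       [  0.        , 463.26476114, 193.31538983],
       [  0.        ,   0.        ,   1.        ]]), 'camera_from_world': array([[ 0.77338527, -0.63391382, -0.00533766, -0.38969384],
       [-0.26423921, -0.31469977, -0.91166973,  0.17105861],
       [ 0.57624028,  0.70648236, -0.41088906,  0.91917085],
       [ 0.        ,  0.        ,  0.        ,  1.        ]])}
top {'K': array([[430.58030957,   0.        , 252.24305752],
       [  0.        , 430.58030957, 197.45692965],
       [  0.        ,   0.        ,   1.        ]]), 'camera_from_world': array([[ 0.00229762, -0.99815427, -0.06068593, -0.03517934],
       [-0.98848384,  0.0069154 , -0.15116834,  0.45977495],
       [ 0.15130899,  0.06033439, -0.98664348,  1.32003873],
       [ 0.        ,  0.        ,  0.        ,  1.        ]])}
```

View pics/scene0.png

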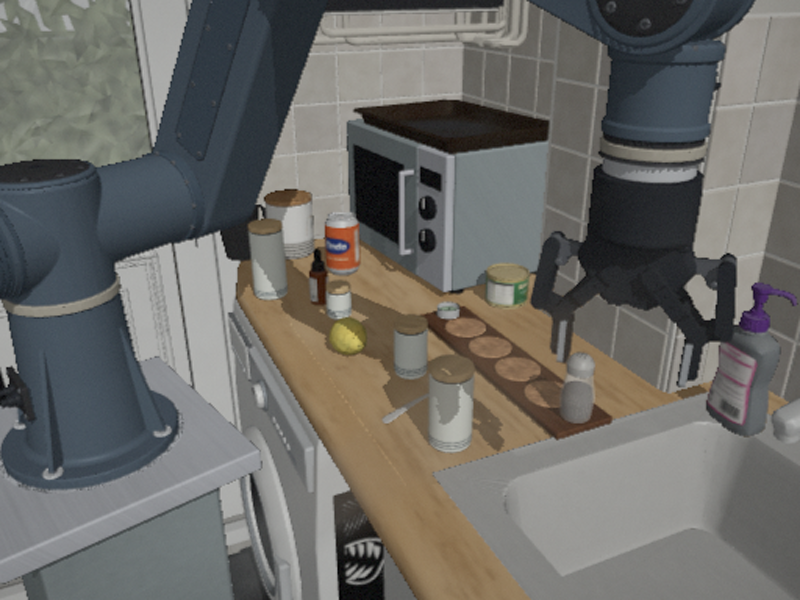

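View pics/top0.png

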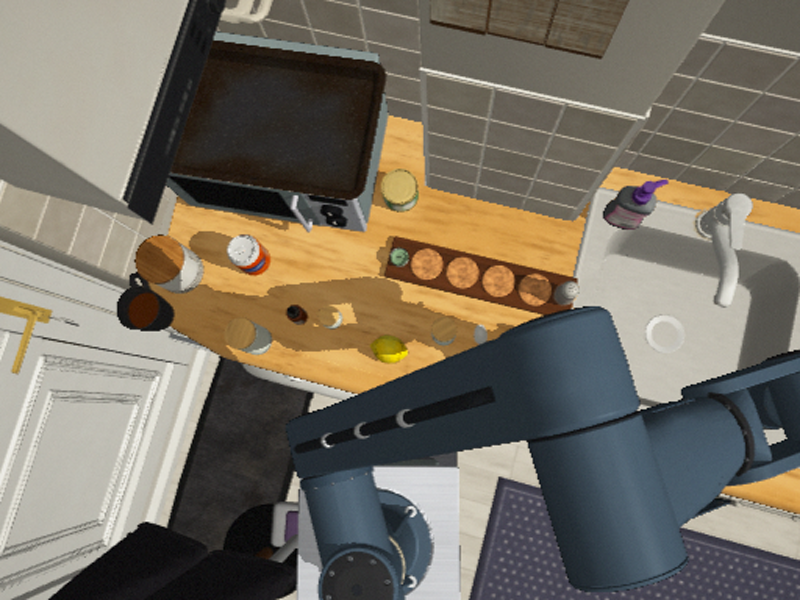

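The scene view shows four canisters with lid centres at (452,369) near, (267,228) far left, (411,326) and (339,288). In the top view the pads are at (427,265), (462,273), (498,281) and (535,289), with the salt shaker on the right (-y) end and the tealight on the left.

```bash
cat > h.py <<'E'
from station import manip
import numpy as np, cv2
def ray(n,u,v,z,s=1.5625,ci=None):
    ci=ci or manip.camera_info(n);K=ci["K"];T=ci["camera_from_world"]
    d=T[:3,:3].T@np.linalg.solve(K,[(u+.5)/s-.5,(v+.5)/s-.5,1]);o=-T[:3,:3].T@T[:3,3]
    return (o+d*(z-o[2])/d[2])[:2]
def proj(n,p,s=1.5625,ci=None):
    ci=ci or manip.camera_info(n);c=ci["camera_from_world"]@[*p,1];p=ci["K"]@c[:3];return ((p[:2]/p[2])*s).round(1)
E
python3 - <<'E'
from h import *
np.set_printoptions(precision=4,suppress=True)
c=[ray("top",u,v,.018) for u,v in((427,265),(462,273),(498,281),(535,289))];print(np.array(c));
print(np.array([ray("scene",u,v,.018) for u,v in((466,328),(490,347),(517,369),(547,395))]))
for n,u,v,uf,vf in(("near",452,369,450,449),("left",267,228,269,298),("M",411,326,410,377),("S",339,288,339,318)):
    f=ray("scene",uf,vf,0)
    print(n,"base front",f,[(h,ray("scene",u,v,h)) for h in(.136,.11,.084,.058)])
for n,u,v in(("left",241,331),("M",444,328),("S",329,318)):
    print(n,[(h,ray("top",u,v,h)) for h in(.136,.11,.084,.058)])
E
```

```text
[[ 0.5526 -0.102 ]
 [ 0.5351 -0.1733]
 [ 0.5178 -0.2458]
 [ 0.5006 -0.3196]]
[[ 0.5539 -0.1041]
 [ 0.5364 -0.1743]
 [ 0.5175 -0.2463]
 [ 0.4957 -0.32  ]]
near base front [ 0.3302 -0.3079] [(0.136, array([ 0.3016, -0.3374])), (0.11, array([ 0.3334, -0.3042])), (0.084, array([ 0.3653, -0.271 ])), (0.058, array([ 0.3972, -0.2378]))]
left base front [0.3915 0.2399] [(0.136, array([0.393 , 0.2277])), (0.11, array([0.4308, 0.2981])), (0.084, array([0.4687, 0.3684])), (0.058, array([0.5066, 0.4388]))]
M base front [ 0.4053 -0.1418] [(0.136, array([ 0.3362, -0.226 ])), (0.11, array([ 0.3704, -0.1854])), (0.084, array([ 0.4045, -0.1449])), (0.058, array([ 0.4386, -0.1044]))]
S base front [0.4406 0.0887] [(0.136, array([ 0.3367, -0.0697])), (0.11, array([ 0.3709, -0.0189])), (0.084, array([0.4051, 0.0319])), (0.058, array([0.4392, 0.0827]))]
left [(0.136, array([0.4039, 0.2457])), (0.11, array([0.4071, 0.2533])), (0.084, array([0.4102, 0.261 ])), (0.058, array([0.4134, 0.2687]))]
M [(0.136, array([ 0.4076, -0.1341])), (0.11, array([ 0.4108, -0.1344])), (0.084, array([ 0.4141, -0.1348])), (0.058, array([ 0.4173, -0.1351]))]
S [(0.136, array([0.4275, 0.0797])), (0.11, array([0.4312, 0.0839])), (0.084, array([0.4348, 0.0881])), (0.058, array([0.4385, 0.0922]))]
```

Request:
servo_tool([
  [[0,0,-7.16,0,0,-0.004,1],[0,0,-7.16,0,0,-0.004,1],[0,0,-7.16,0,0,-0.004,1],[0,0,-7.16,0,0,-0.004,1],[0,0,-7.16,0,0,-0.004,1],[0,0,-7.16,0,0,-0.004,1],[0,0,-7.16,0,0,-0.004,1],[0,0,0,0.04,0,0,1]],
], squeeze=40)

```text
t: 0.77
tcp_pos: [0.2787, -0.5316, 0.2788]
tool_rot: [0.789, 0.614, -0.002, 0.004]
force: [1.1, -1.0, 1.7]
finger_gap: 1.002
gripper_force: 0.0
```

Request:
servo_tool([
  [[0,0,0,0.04,0,0,1],[0,0,0,0.04,0,0,1],[0,0,0,0.04,0,0,1],[0,0,0,0.04,0,0,1],[0,0,0,0.04,0,0,1],[0,0,0,0.04,0,0,1],[0,0,0,0.02,0,0,1],[0,0,0,0,0,0,1]],
])

```text
t: 1.43
tcp_pos: [0.3436, -0.2677, 0.2779]
tool_rot: [0.788, 0.615, 0.001, -0.002]
force: [-0.4, -1.0, -0.0]
finger_gap: 0.998
gripper_force: 0.0
```

```bash
python3 - <<'E'
from h import *
s=manip.sense();print(s["t"],s["tcp_pos"],s["tool_rot"],s["q"])
print(manip.camera_info("wrist"))
cv2.imwrite("pics/w1.png",cv2.resize(manip.snapshot("wrist"),(800,600),interpolation=cv2.INTER_CUBIC))
E
```

```text
1.4333 [ 0.34356655 -0.26765957  0.27785227] [ 7.88219583e-01  6.15389956e-01  5.68852411e-04 -2.18346936e-03] [-9.20266925e-01  2.33447679e-01  1.84700505e+00  1.23842318e-03
  1.06552092e+00 -6.75837602e-01]
{'K': array([[272.30523492,   0.        , 255.59714124],
       [  0.        , 272.30523492, 189.91191442],
       [  0.        ,   0.        ,   1.        ]]), 'camera_from_world': array([[ 0.97037419, -0.2415869 , -0.00311432, -0.39770859],
       [-0.23290406, -0.93877113,  0.25389852, -0.20957369],
       [-0.06426219, -0.24565123, -0.96722585,  0.36123166],
       [ 0.        ,  0.        ,  0.        ,  1.        ]])}
```

View pics/w1.png

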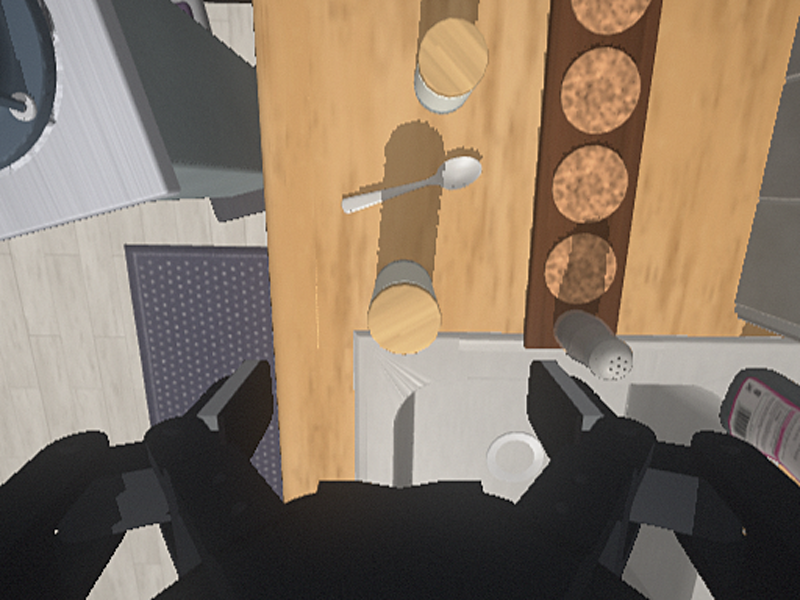

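Wrist view: L lid centre (404,319), M lid (454,57), pads at (580,269), (590,184) and (601,90), salt shaker top (609,358).

```bash
python3 - <<'E'
from h import *
np.set_printoptions(precision=4,suppress=True)
print("L",ray("wrist",404,319,.11),ray("wrist",404,319,.136),"M",ray("wrist",454,57,.084))
print(np.array([ray("wrist",u,v,.018) for u,v in((601,90),(590,184),(580,269))]))
# lid diameter check
print(ray("wrist",440,319,.11)-ray("wrist",368,319,.11),ray("wrist",489,57,.084)-ray("wrist",419,57,.084))
E
```

```text
L [ 0.3406 -0.2982] [ 0.3424 -0.2901] M [ 0.4157 -0.1354]
[[ 0.5396 -0.174 ]
 [ 0.521  -0.2466]
 [ 0.5023 -0.3195]]
[ 0.0502 -0.0125] [ 0.0456 -0.0114]
```

Request:
servo_tool([
  [[0,0,0,0.04,0.001,0,1],[0,0,0,0.04,0.001,0,1],[0,0,0,0.04,0.001,0,1],[0,0,0,0.04,0.001,0,1],[0,0,0,0.04,0.001,0,1],[0,0,0,0.04,0,0,1],[0,0,0,0.04,0,0,1],[0,0,0,0,0,0,1]],
])

```text
t: 2.15
tcp_pos: [0.4193, 0.0022, 0.2784]
tool_rot: [0.787, 0.616, 0.001, -0.001]
force: [-0.3, -0.8, 0.5]
finger_gap: 0.998
gripper_force: 0.0
```

```bash
python3 - <<'E'
from h import *
s=manip.sense();print(s["t"],s["tcp_pos"],s["tool_rot"],s["q"])
np.save("ci2.npy",manip.camera_info("wrist"),allow_pickle=True)
cv2.imwrite("pics/w2.png",cv2.resize(manip.snapshot("wrist"),(800,600),interpolation=cv2.INTER_CUBIC))
E
```

```text
2.15 [0.41929807 0.00218448 0.27837321] [ 7.87357629e-01  6.16495019e-01  1.25108833e-03 -5.38850730e-04] [-0.26452846  0.20673267  1.88392704  0.00305373  1.05029983 -0.02381808]
```

View pics/w2.png

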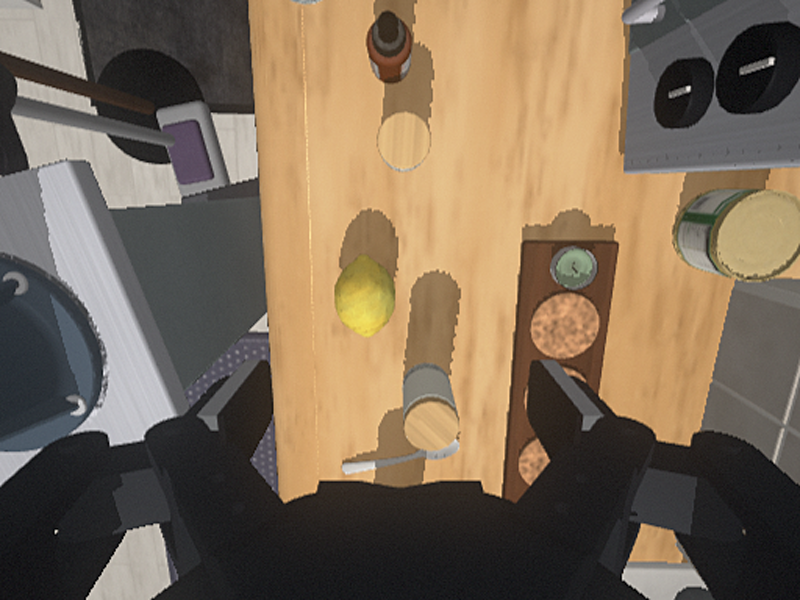

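S lid centre (404,141), M lid (431,426), end pad (565,325), and the dropper bottle beyond S at (389,45).

```bash
python3 - <<'E'
from h import *
np.set_printoptions(precision=4,suppress=True)
t=manip.sense()["tcp_pos"]
for n,u,v,z in(("S",404,141,.058),("M",431,426,.084),("P0",565,325,.018),("drop",389,30,.085)):
    p=ray("wrist",u,v,z);d=p-t[:2];print(n,p,"tool",.243*d[0]+.970*d[1],.970*d[0]-.243*d[1])
E
```

```text
S [0.4462 0.0933] tool 0.09761430653113265 0.0035238545086192403
M [ 0.4139 -0.1338] tool -0.13043790888825554 0.02739976727915294
P0 [ 0.5569 -0.0999] tool -0.06288414958317015 0.15785527417185227
drop [0.4521 0.1604] tool 0.16414123296490207 -0.007072376840662309
```

Request:
servo_tool([
  [[0,0,0,0.033,0.001,0,1],[0,0,0,0.033,0.001,0,1],[0,0,0,0.032,0.001,0,1],[0,0,0,0,0,0.037,1],[0,0,0,0,0,0.037,1],[0,0,0,0,0,0.037,1],[0,0,0,0,0,0.037,1],[0,0,0,0,0,0.037,1]],
])

```text
t: 2.87
tcp_pos: [0.4466, 0.0893, 0.0918]
tool_rot: [0.79, 0.613, 0.001, 0.001]
force: [0.9, -0.0, 0.3]
finger_gap: 1.001
gripper_force: 0.0
```

Request:
servo_tool([
  [[0,0,0,0,0,0.024,1],[0,0,0,0,0,0.024,1],[0,0,0,0,0,0,0.5],[0,0,0,0,0,0,0.2],[0,0,0,0,0,0,0],[0,0,0,0,0,0,-0.2],[0,0,0,0,0,0,-0.4],[0,0,0,0,0,0,-1]],
])

```text
t: 3.53
tcp_pos: [0.4462, 0.0913, 0.0467]
tool_rot: [0.789, 0.614, 0.001, 0.001]
force: [-0.2, -2.4, 4.3]
finger_gap: 0.479
gripper_force: 40.9
```

Request:
servo_tool([
  [[0,0,0,0,0,0,-1],[0,0,0,0,0,0,-1],[0,0,0,0,0,0,-1],[0,0,0,0,0,0,-1]],
])

```text
t: 3.87
tcp_pos: [0.4461, 0.0913, 0.0467]
tool_rot: [0.789, 0.614, 0.001, 0.001]
force: [-0.5, -2.2, 7.3]
finger_gap: 0.479
gripper_force: 41.1
```

Request:
servo_tool([
  [[0,0,0,0,0,-0.03,-1],[0,0,0,0,0,-0.035,-1],[0,0,0,0,0,-0.035,-1],[0,0,0,-0.02,0.019,0,-1],[0,0,0,-0.025,0.024,0,-1],[0,0,0,-0.025,0.024,0,-1],[0,0,0,-0.025,0.024,0,-1],[0,0,0,-0.025,0.024,0,-1]],
])

```text
t: 4.53
tcp_pos: [0.5273, -0.0543, 0.1461]
tool_rot: [0.789, 0.614, 0.0, 0.0]
force: [-0.3, 0.4, -0.8]
finger_gap: 0.476
gripper_force: 41.4
```

Request:
servo_tool([
  [[0,0,0,-0.021,0.02,0,-1],[0,0,0,-0.02,0.018,0,-1],[0,0,0,0,0,0,-1],[0,0,0,0,0,0,-1]],
])

```text
t: 4.87
tcp_pos: [0.5541, -0.1036, 0.1456]
tool_rot: [0.79, 0.613, 0.0, 0.0]
force: [0.1, 0.4, -1.3]
finger_gap: 0.48
gripper_force: 41.4
```

Request:
servo_tool([
  [[0,0,0,0.001,0.001,0.02,-1],[0,0,0,0,0,0.025,-1],[0,0,0,0,0,0.02,-1],[0,0,0,0,0,0.01,-1],[0,0,0,0,0,0.005,-1],[0,0,0,0,0,0,-1],[0,0,0,0,0,0,-1]],
])

```text
t: 5.45
tcp_pos: [0.5549, -0.1009, 0.066]
tool_rot: [0.789, 0.614, 0.0, 0.0]
force: [-0.1, 0.4, -1.3]
finger_gap: 0.479
gripper_force: 41.4
```

Request:
servo_tool([
  [[0,0,0,0,0,0.0015,-1],[0,0,0,0,0,0,0.2],[0,0,0,0,0,0,0.6],[0,0,0,0,0,0,1],[0,0,0,0,0,0,1],[0,0,0,0,0,-0.03,1],[0,0,0,0,0,-0.04,1],[0,0,0,0,0,-0.04,1]],
])

```text
t: 6.12
tcp_pos: [0.5538, -0.1013, 0.1739]
tool_rot: [0.79, 0.614, -0.001, -0.002]
force: [1.7, -0.1, -0.2]
finger_gap: 1.0
gripper_force: 0.0
```

Request:
servo_tool([
  [[0,0,0,0,0,-0.04,1],[0,0,0,-0.013,-0.025,0,1],[0,0,0,-0.014,-0.026,0,1],[0,0,0,-0.014,-0.026,0,1],[0,0,0,-0.013,-0.026,0,1],[0,0,0,-0.013,-0.025,0,1],[0,0,0,0,0,0,1]],
])

```text
t: 6.7
tcp_pos: [0.4087, -0.1337, 0.2134]
tool_rot: [0.79, 0.613, -0.002, -0.003]
force: [0.2, 0.3, -0.3]
finger_gap: 0.998
gripper_force: 0.0
```

```bash
python3 - <<'E'
from h import *
s=manip.sense();print(s["t"],s["tcp_pos"],s["tool_rot"])
print(proj("wrist",(.5559,-.101,.076)),proj("wrist",(.5559,-.101,.018)))
cv2.imwrite("pics/w3.png",cv2.resize(manip.snapshot("wrist"),(800,600),interpolation=cv2.INTER_CUBIC))
E
```

```text
6.7 [ 0.40874162 -0.13372967  0.21344808] [ 0.79010533  0.61296187 -0.00156125 -0.00297959]
[628.4 180.3] [587.1 180.9]
```

View pics/w3.png

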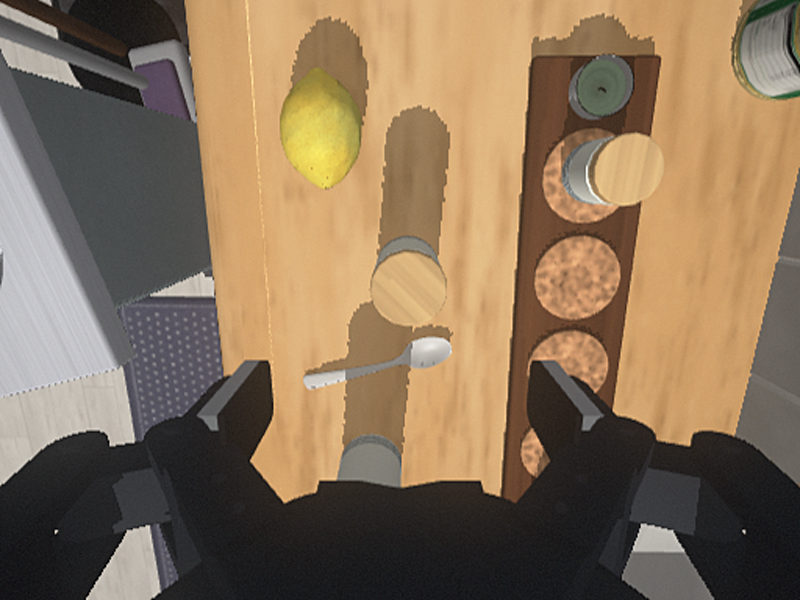

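S's lid is at (629,169) and its pad at about (583,175), so it is centred to about 2 mm. M's lid is at (409,288), and the next pad is at (577,277).

```bash
python3 - <<'E'
from h import *
np.set_printoptions(precision=4,suppress=True)
t=manip.sense()["tcp_pos"];print(t)
for n,u,v,z in(("S",629,169,.076),("P0",583,175,.018),("M",409,288,.084),("P1",577,277,.018),("P2",569,369,.018)):
    p=ray("wrist",u,v,z);d=p-t[:2];print(n,p,"tool",.243*d[0]+.970*d[1],.970*d[0]-.243*d[1])
E
```

```text
[ 0.4117 -0.1345  0.2139]
S [ 0.5608 -0.0957] tool 0.07389945185033284 0.13524955936318483
P0 [ 0.5576 -0.0972] tool 0.07166413932465995 0.13247688960013093
M [ 0.4185 -0.1316] tool 0.004532483820653557 0.005923771215371181
P1 [ 0.5426 -0.1709] tool -0.003447632545410445 0.13579115589108792
P2 [ 0.5253 -0.2452] tool -0.07977490130478229 0.1370607530461322
```

Request:
servo_tool([
  [[0,0,0,0,0.002,0.037,1],[0,0,0,0,0,0.037,1],[0,0,0,0,0,0.037,1],[0,0,0,0,0,0.025,1],[0,0,0,0,0,0.013,1],[0,0,0,0,0,0,0.5],[0,0,0,0,0,0,0.3],[0,0,0,0,0,0,0.2]],
])

```text
t: 7.42
tcp_pos: [0.4171, -0.1357, 0.0653]
tool_rot: [0.789, 0.614, 0.0, 0.001]
force: [-0.7, -0.4, 1.3]
finger_gap: 0.613
gripper_force: 0.2
```

Request:
servo_tool([
  [[0,0,0,0,0,0,0],[0,0,0,0,0,0,-1],[0,0,0,0,0,0,-1],[0,0,0,0,0,0,-1],[0,0,0,0,0,0,-1]],
])

```text
t: 7.83
tcp_pos: [0.417, -0.1359, 0.0656]
tool_rot: [0.79, 0.614, 0.0, 0.001]
force: [-0.6, -0.6, 5.7]
finger_gap: 0.554
gripper_force: 40.9
```

Request:
servo_tool([
  [[0,0,0,0,0,-0.03,-1],[0,0,0,0,0,-0.035,-1],[0,0,0,0,0,-0.035,-1],[0,0,0,-0.002,0.025,0,-1],[0,0,0,-0.002,0.035,0,-1],[0,0,0,-0.002,0.035,0,-1],[0,0,0,-0.002,0.02,0,-1],[0,0,0,0,0.01,0,-1]],
])

```text
t: 8.5
tcp_pos: [0.5387, -0.1757, 0.1652]
tool_rot: [0.789, 0.614, 0.001, 0.002]
force: [-0.1, 0.3, -2.0]
finger_gap: 0.556
gripper_force: 42.7
```

Request:
servo_tool([
  [[0,0,0,0,0,0,-1],[0,0,0,0,0,0,-1],[0,0,0,0,0,0,-1]],
])

```text
t: 8.75
tcp_pos: [0.5335, -0.1731, 0.1641]
tool_rot: [0.789, 0.614, -0.001, -0.002]
force: [-0.4, 0.6, -1.5]
finger_gap: 0.555
gripper_force: 42.7
```

Request:
servo_tool([
  [[0,0,0,-0.001,0.003,0.02,-1],[0,0,0,0,0,0.025,-1],[0,0,0,0,0,0.02,-1],[0,0,0,0,0,0.01,-1],[0,0,0,0,0,0.004,-1],[0,0,0,0,0,0,-1],[0,0,0,0,0,0,-1]],
])

```text
t: 9.33
tcp_pos: [0.5382, -0.1758, 0.0865]
tool_rot: [0.79, 0.614, 0.0, 0.0]
force: [-0.5, -0.7, -1.9]
finger_gap: 0.554
gripper_force: 42.7
```

Request:
servo_tool([
  [[0,0,0,0.001,0,0.003,-1],[0,0,0,0,0,0,0.3],[0,0,0,0,0,0,0.6],[0,0,0,0,0,0,1],[0,0,0,0,0,0,1],[0,0,0,0,0,-0.03,1],[0,0,0,0,0,-0.04,1],[0,0,0,0,0,-0.04,1]],
])

```text
t: 10.0
tcp_pos: [0.5374, -0.1743, 0.1931]
tool_rot: [0.79, 0.614, -0.001, -0.002]
force: [0.4, -0.6, 0.6]
finger_gap: 1.001
gripper_force: 0.0
```

Request:
servo_tool([
  [[0,0,0,0,0,-0.03,1],[0,0,0,-0.015,-0.015,0,1],[0,0,0,-0.028,-0.027,0,1],[0,0,0,-0.028,-0.027,0,1],[0,0,0,-0.028,-0.027,0,1],[0,0,0,-0.028,-0.027,0,1],[0,0,0,-0.028,-0.027,0,1],[0,0,0,-0.011,-0.012,0,1]],
])

```text
t: 10.67
tcp_pos: [0.3373, -0.2972, 0.2232]
tool_rot: [0.79, 0.613, -0.001, 0.0]
force: [0.6, 0.8, 0.0]
finger_gap: 1.002
gripper_force: 0.0
```

Request:
servo_tool([
  [[0,0,0,0,0,0,1],[0,0,0,0,0,0,1],[0,0,0,0,0,0,1]],
])

```text
t: 10.92
tcp_pos: [0.3409, -0.2956, 0.2231]
tool_rot: [0.79, 0.614, 0.0, 0.0]
force: [0.4, 0.2, 0.2]
finger_gap: 1.002
gripper_force: 0.0
```

```bash
python3 - <<'E'
from h import *
s=manip.sense();print(s["t"],s["tcp_pos"],s["tool_rot"])
cv2.imwrite("pics/w4.png",cv2.resize(manip.snapshot("wrist"),(800,600),interpolation=cv2.INTER_CUBIC))
E
```

```text
10.9167 [ 0.34094065 -0.29557214  0.22307326] [7.89533105e-01 6.13707799e-01 2.26038442e-04 4.04198556e-04]
```

View pics/w4.png

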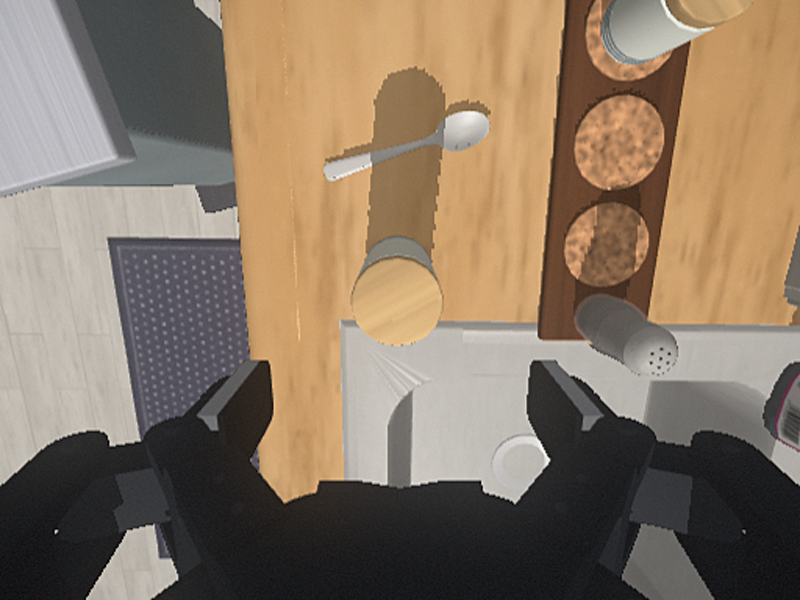

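L's lid is at (397,300), with pads at (620,142) and (606,244). M is standing upright on its pad.

```bash
python3 - <<'E'
from h import *
np.set_printoptions(precision=4,suppress=True)
t=manip.sense()["tcp_pos"];print(t)
for n,u,v,z in(("L",397,300,.11),("P2",620,142,.018),("P3",606,244,.018)):
    p=ray("wrist",u,v,z);d=p-t[:2];print(n,p,"tool",.243*d[0]+.970*d[1],.970*d[0]-.243*d[1])
E
```

```text
[ 0.3412 -0.2953  0.223 ]
L [ 0.3406 -0.2937] tool 0.0014688678660056181 -0.0009541202103430966
P2 [ 0.5207 -0.2422] tool 0.09519984067643267 0.16116699228539377
P3 [ 0.5016 -0.314 ] tool 0.0208339455314877 0.16013322838171784
```

Request:
servo_tool([
  [[0,0,0,0,-0.001,0.037,1],[0,0,0,0,0,0.037,1],[0,0,0,0,0,0.035,1],[0,0,0,0,0,0.02,1],[0,0,0,0,0,0.006,1],[0,0,0,0,0,0,0.6],[0,0,0,0,0,0,0.4],[0,0,0,0,0,0,0.3]],
])

```text
t: 11.63
tcp_pos: [0.3404, -0.296, 0.089]
tool_rot: [0.789, 0.614, -0.0, 0.001]
force: [-0.2, 0.4, 0.2]
finger_gap: 0.652
gripper_force: 0.4
```

Request:
servo_tool([
  [[0,0,0,0,0,0,0.1],[0,0,0,0,0,0,-1],[0,0,0,0,0,0,-1],[0,0,0,0,0,0,-1],[0,0,0,0,0,0,-1]],
])

```text
t: 12.05
tcp_pos: [0.34, -0.296, 0.0892]
tool_rot: [0.79, 0.614, 0.0, 0.002]
force: [-0.2, 1.3, 7.8]
finger_gap: 0.619
gripper_force: 42.4
```

Request:
servo_tool([
  [[0,0,0,0,0,-0.04,-1],[0,0,0,0,0,-0.04,-1],[0,0,0,0,0,-0.03,-1],[0,0,0,0.012,0.022,0,-1],[0,0,0,0.019,0.033,0,-1],[0,0,0,0.019,0.033,0,-1],[0,0,0,0.019,0.033,0,-1],[0,0,0,0.013,0.025,0,-1]],
])

```text
t: 12.72
tcp_pos: [0.5035, -0.2509, 0.1985]
tool_rot: [0.789, 0.614, 0.001, 0.001]
force: [-0.3, -1.0, -2.6]
finger_gap: 0.624
gripper_force: 43.9
```

Request:
servo_tool([
  [[0,0,0,0.01,0.015,0,-1],[0,0,0,0,0,0,-1],[0,0,0,0,0,0,-1],[0,0,0,0,0,0,-1]],
])

```text
t: 13.05
tcp_pos: [0.5169, -0.2456, 0.1975]
tool_rot: [0.789, 0.614, -0.0, -0.001]
force: [-0.3, 0.8, -3.1]
finger_gap: 0.624
gripper_force: 43.9
```

Down to just above contact (0.109).

Request:
servo_tool([
  [[0,0,0,0,0.002,0.02,-1],[0,0,0,0,0,0.03,-1],[0,0,0,0,0,0.02,-1],[0,0,0,0,0,0.012,-1],[0,0,0,0,0,0.006,-1],[0,0,0,0,0,0,-1],[0,0,0,0,0,0,-1]],
])

```text
t: 13.63
tcp_pos: [0.5196, -0.2471, 0.1102]
tool_rot: [0.79, 0.613, -0.0, 0.0]
force: [-0.1, -0.5, -1.8]
finger_gap: 0.62
gripper_force: 43.9
```

Request:
servo_tool([
  [[0,0,0,0,0,0.003,-1],[0,0,0,0,0,0,0.4],[0,0,0,0,0,0,0.7],[0,0,0,0,0,0,1],[0,0,0,0,0,0,1],[0,0,0,0,0,-0.04,1],[0,0,0,0,0,-0.04,1],[0,0,0,0,0,-0.04,1]],
])

```text
t: 14.3
tcp_pos: [0.5196, -0.246, 0.2274]
tool_rot: [0.789, 0.614, -0.0, -0.001]
force: [1.4, -1.1, -0.5]
finger_gap: 0.994
gripper_force: 0.0
```

Request:
servo_tool([
  [[0,0,0,0.01,-0.02,-0.03,1],[0,0,0,0.02,-0.033,0,1],[0,0,0,0.02,-0.033,0,1],[0,0,0,0.02,-0.033,0,1],[0,0,0,0.02,-0.033,0,1],[0,0,0,0.02,-0.033,0,1],[0,0,0,0.02,-0.033,0,1],[0,0,0,0.03,-0.015,0,1]],
])

```text
t: 14.97
tcp_pos: [0.3293, -0.0322, 0.2566]
tool_rot: [0.79, 0.613, -0.001, -0.001]
force: [0.9, -0.0, 0.1]
finger_gap: 1.0
gripper_force: 0.0
```

Request:
servo_tool([
  [[0,0,0,0.04,0,0,1],[0,0,0,0.04,0,0,1],[0,0,0,0.04,0,0,1],[0,0,0,0.04,0,0,1],[0,0,0,0.03,0,0,1],[0,0,0,0.01,0,0,1],[0,0,0,0,0,0,1],[0,0,0,0,0,0,1]],
])

```text
t: 15.63
tcp_pos: [0.3825, 0.1597, 0.2568]
tool_rot: [0.789, 0.614, -0.0, 0.0]
force: [0.0, -0.3, 0.9]
finger_gap: 0.997
gripper_force: 0.0
```

```bash
python3 - <<'E'
from h import *
s=manip.sense();print(s["t"],s["tcp_pos"],s["tool_rot"])
cv2.imwrite("pics/w5.png",cv2.resize(manip.snapshot("wrist"),(800,600),interpolation=cv2.INTER_CUBIC))
E
```

```text
15.6333 [0.38251666 0.15966231 0.2567679 ] [ 7.88970133e-01  6.14431336e-01 -4.95309515e-04  1.28226176e-04]
```

View pics/w5.png

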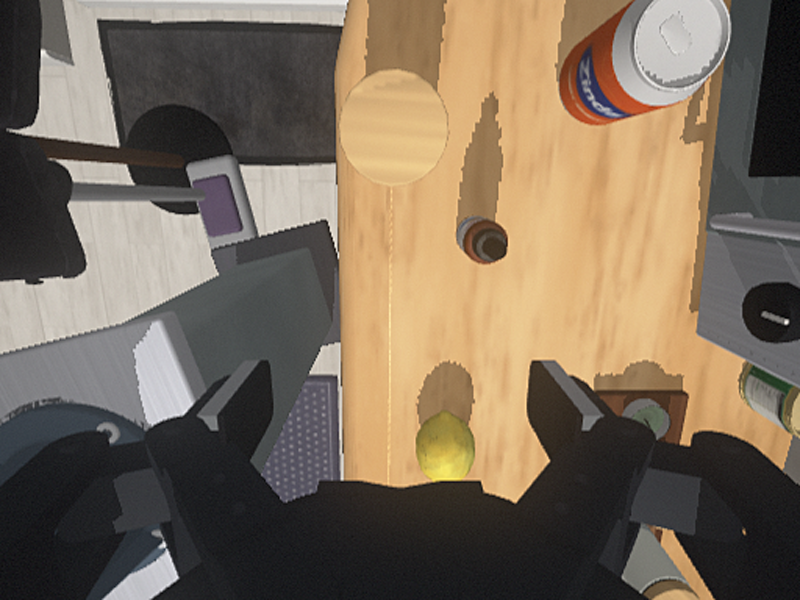

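XL's lid is at (394,127), and the dropper is at (487,243), clear of it.

```bash
python3 - <<'E'
from h import *
t=manip.sense()["tcp_pos"]
for n,u,v,z in(("XL",394,127,.136),("drop",488,243,.085)):
    p=ray("wrist",u,v,z);d=p-t[:2];print(n,p,"tool",.243*d[0]+.970*d[1],.970*d[0]-.243*d[1])
E
```

```text
XL [0.40325072 0.25218715] tool 0.09544558786391229 -0.0023773293412349926
drop [0.44856085 0.16933338] tool 0.026087793598521265 0.061706965201919525
```

Request:
servo_tool([
  [[0,0,0,0.03,-0.001,0,1],[0,0,0,0.035,-0.001,0,1],[0,0,0,0.029,0,0,1],[0,0,0,0,0,0.035,1],[0,0,0,0,0,0.04,1],[0,0,0,0,0,0.04,1],[0,0,0,0,0,0.022,1],[0,0,0,0,0,0.008,1]],
])

```text
t: 16.35
tcp_pos: [0.4022, 0.2488, 0.1089]
tool_rot: [0.79, 0.613, -0.004, -0.001]
force: [-0.5, 1.5, 0.1]
finger_gap: 1.001
gripper_force: 0.0
```

Request:
servo_tool([
  [[0,0,0,0,0,0,0.7],[0,0,0,0,0,0,0.5],[0,0,0,0,0,0,0.4],[0,0,0,0,0,0,0.2],[0,0,0,0,0,0,-1],[0,0,0,0,0,0,-1],[0,0,0,0,0,0,-1],[0,0,0,0,0,0,-1]],
], squeeze=50)

```text
t: 17.02
tcp_pos: [0.4048, 0.2516, 0.1132]
tool_rot: [0.789, 0.614, 0.001, 0.001]
force: [-0.7, -2.1, 7.1]
finger_gap: 0.693
gripper_force: 54.3
```

Request:
servo_tool([
  [[0,0,0,0,0,-0.035,-1],[0,0,0,0,0,-0.04,-1],[0,0,0,0,0,-0.04,-1],[0,0,0,0,0,-0.04,-1],[0,0,0,-0.015,0,0,-1],[0,0,0,-0.03,0,0,-1],[0,0,0,-0.035,0,0,-1],[0,0,0,-0.035,0,0,-1]],
])

```text
t: 17.68
tcp_pos: [0.3749, 0.1394, 0.2669]
tool_rot: [0.789, 0.615, 0.0, 0.0]
force: [0.7, -1.2, -4.7]
finger_gap: 0.688
gripper_force: 58.6
```

Request:
servo_tool([
  [[0,0,0,-0.035,0.01,0,-1],[0,0,0,-0.035,0.01,0,-1],[0,0,0,-0.035,0.01,0,-1],[0,0,0,-0.035,0.01,0,-1],[0,0,0,-0.035,0.01,0,-1],[0,0,0,-0.035,0.01,0,-1],[0,0,0,-0.035,0.01,0,-1],[0,0,0,-0.035,0.01,0,-1]],
])

```text
t: 18.35
tcp_pos: [0.3837, -0.1524, 0.2667]
tool_rot: [0.79, 0.614, 0.0, 0.0]
force: [1.4, 1.3, -5.8]
finger_gap: 0.689
gripper_force: 58.6
```

Request:
servo_tool([
  [[0,0,0,-0.03,0.025,0,-1],[0,0,0,-0.03,0.03,0,-1],[0,0,0,-0.03,0.03,0,-1],[0,0,0,-0.02,0.03,0,-1],[0,0,0,-0.01,0.02,0,-1],[0,0,0,0,0.01,0,-1],[0,0,0,0,0,0,-1],[0,0,0,0,0,0,-1]],
])

```text
t: 19.02
tcp_pos: [0.4936, -0.3003, 0.2657]
tool_rot: [0.789, 0.614, -0.0, -0.002]
force: [-0.5, 0.1, -5.7]
finger_gap: 0.693
gripper_force: 58.6
```

Request:
servo_tool([
  [[0,0,0,-0.01,0.005,0,-1],[0,0,0,-0.006,0.004,0,-1],[0,0,0,0,0,0.03,-1],[0,0,0,0,0,0.03,-1],[0,0,0,0,0,0.02,-1],[0,0,0,0,0,0,-1],[0,0,0,0,0,0,-1],[0,0,0,0,0,0,-1]],
])

```text
t: 19.68
tcp_pos: [0.5002, -0.3206, 0.1883]
tool_rot: [0.79, 0.614, 0.0, 0.002]
force: [0.8, 0.2, -4.8]
finger_gap: 0.689
gripper_force: 58.6
```

```bash
python3 - <<'E'
from h import *
s=manip.sense();print(s["t"],s["tcp_pos"],s["tool_rot"],s["force"])
im=manip.snapshot("scene")[190:300,270:400]
cv2.imwrite("pics/s6.png",cv2.resize(im,(700,592),interpolation=cv2.INTER_CUBIC))
E
```

```text
19.6833 [ 0.50015069 -0.32059145  0.18831932] [7.89520972e-01 6.13721247e-01 2.00044602e-04 1.68114768e-03] [ 0.79575078  0.24889926 -4.80999901]
```

View pics/s6.png

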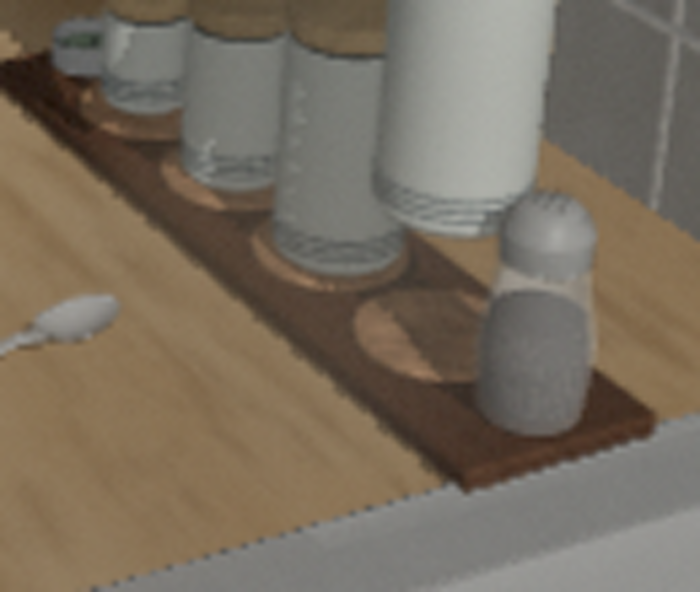

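The three placed canisters stand upright and centred. XL hangs over the last pad, just clear of the salt shaker. Lowering with a 3 mm shift away from the shaker.

Request:
servo_tool([
  [[0,0,0,0.003,0,0.01,-1],[0,0,0,0,0,0.015,-1],[0,0,0,0,0,0.015,-1],[0,0,0,0,0,0.01,-1],[0,0,0,0,0,0.004,-1],[0,0,0,0,0,0,-1],[0,0,0,0,0,0,-1],[0,0,0,0,0,0,-1]],
])

```text
t: 20.4
tcp_pos: [0.5006, -0.3171, 0.1336]
tool_rot: [0.79, 0.614, 0.0, 0.001]
force: [-0.2, 0.0, -4.8]
finger_gap: 0.692
gripper_force: 58.7
```

Request:
servo_tool([
  [[0,0,0,0,0,0.003,-1],[0,0,0,0,0,0,-1],[0,0,0,0,0,0,0.5],[0,0,0,0,0,0,0.7],[0,0,0,0,0,0,0.85],[0,0,0,0,0,0,1],[0,0,0,0,0,0,1],[0,0,0,0,0,0,1]],
])

```text
t: 21.07
tcp_pos: [0.5001, -0.3167, 0.1299]
tool_rot: [0.79, 0.614, 0.0, 0.0]
force: [0.6, -0.3, -0.1]
finger_gap: 0.999
gripper_force: 0.0
```

Request:
servo_tool([
  [[0,0,0,0,0,-0.02,1],[0,0,0,0,0,-0.04,1],[0,0,0,0,0,-0.04,1],[0,0,0,0,0,-0.02,1],[0,0,0,0.02,-0.03,0,1],[0,0,0,0.02,-0.03,0,1],[0,0,0,0,-0.03,0,1],[0,0,0,0,-0.02,0,1]],
])

```text
t: 21.73
tcp_pos: [0.4008, -0.2481, 0.2498]
tool_rot: [0.789, 0.614, -0.0, -0.001]
force: [0.2, -0.1, 1.9]
finger_gap: 0.997
gripper_force: 0.0
```

Request:
servo_tool([
  [[0,0,0,-0.04,0,0,1],[0,0,0,-0.04,0,0,1],[0,0,0,0,0,0,1],[0,0,0,0,0,0,1],[0,0,0,0,0,0,1]],
])

```text
t: 22.15
tcp_pos: [0.3832, -0.3279, 0.2496]
tool_rot: [0.79, 0.613, 0.0, -0.001]
force: [0.5, 0.8, 0.5]
finger_gap: 0.998
gripper_force: 0.0
```

```bash
python3 - <<'E'
from h import *
s=manip.sense();print(s["t"],s["tcp_pos"],s["tool_rot"])
cv2.imwrite("pics/w7.png",cv2.resize(manip.snapshot("wrist"),(800,600),interpolation=cv2.INTER_CUBIC))
im=manip.snapshot("scene")[170:300,270:400]
cv2.imwrite("pics/s7.png",cv2.resize(im,(600,600),interpolation=cv2.INTER_CUBIC))
E
```

```text
22.15 [ 0.38322079 -0.3279354   0.24957776] [ 7.89830091e-01  6.13325348e-01  1.99880176e-04 -6.36640603e-04]
```

View pics/w7.png

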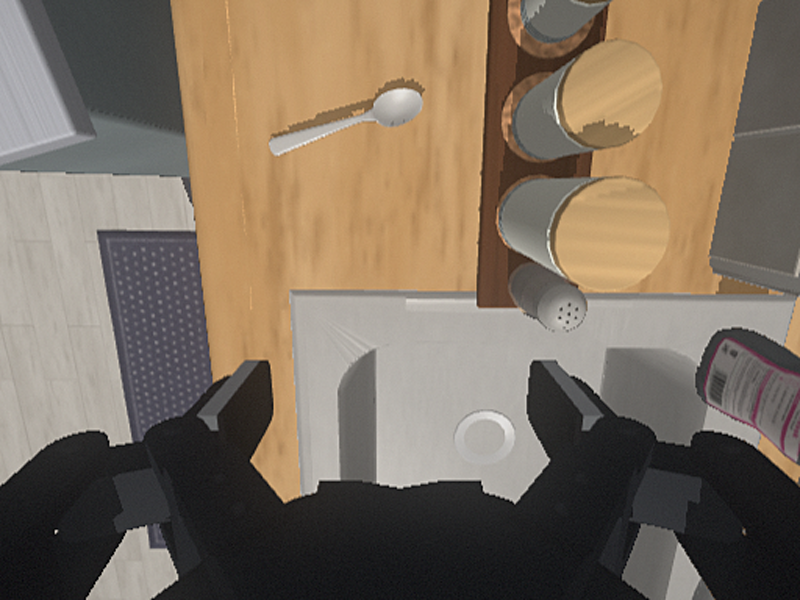

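View pics/s7.png

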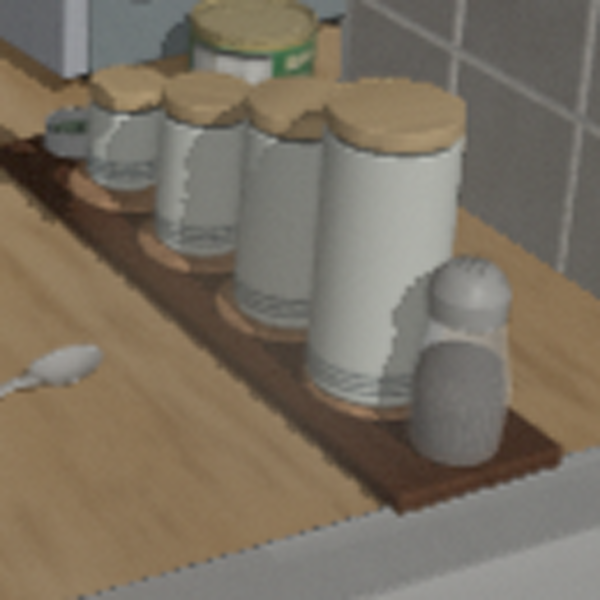

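All four stand upright in order. In the wrist view the XL lid is at (611,234) and the L lid at (611,93). A quick numeric check, then hand in.

```bash
python3 - <<'E'
from h import *
print(ray("wrist",611,234,.154)-[.5001,-.319],ray("wrist",611,93,.128)-[.5187,-.2463])
# scene crop px -> image px -> base-lid check
f=130/600
for n,u,v,z,P in(("XL",396,110,.154,(.5001,-.319)),("L",292,105,.128,(.5187,-.2463)),("M",206,96,.102,(.5373,-.1737)),("S",126,87,.076,(.5559,-.1010))):
    print(n,ray("scene",270+u*f,170+v*f,z,1)-P)
E
```

```text
[-0.00117284  0.00552089] [0.00093777 0.001009  ]
XL [-0.00479429 -0.00270227]
L [-0.00881254 -0.00526702]
M [-0.0071012  -0.00518498]
S [-0.00642681 -0.00231557]
```

```bash
python3 -c "
from station import manip
print(manip.sign_off())"
```

```text
the job is handed in; nothing more can be done
None
```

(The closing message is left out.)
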